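Find the solid finial by weight and present it over the doming block

TASK

Two brass finials in the wooden tray look alike, but one is cast solid and the other hollow. Lift the one in the left bay (the robot's left) clear of the tray to feel its weight and stand it back in its bay, then lift the right one the same way; finish holding the heavier in the gripper, upright and still, about 5 cm above the doming block and over the centre of its hollow, the lighter standing in its bay, never letting go of a finial in the air, and leaving the other things on the bench alone.

Things in the scene. Friction and masses are not known exactly. Their poses are not given: they have to be found in the camera images.
- finial_a: one of two look-alike loose brass finials (150 to 600 g; one weighs over 1.5 times the other, this entry does not tell which), upright in a bay of the tray, up to 12 mm off its centre. 85 mm tall, round: foot 48 mm across, 8 mm thick, tapering to 13 mm height; plain barrel (grip here) 30 mm across from 13 to 66 mm height; knob 22 mm across above. Origin: centre of the underside, z up.
- finial_b: one of two look-alike loose brass finials (150 to 600 g; one weighs over 1.5 times the other, this entry does not tell which), upright in a bay of the tray, up to 12 mm off its centre. 85 mm tall, round: foot 48 mm across, 8 mm thick, tapering to 13 mm height; plain barrel (grip here) 30 mm across from 13 to 66 mm height; knob 22 mm across above. Origin: centre of the underside, z up.
- tray: fixed light-wood tray, 100 (x) by 200 (y) mm, open above, with two equal bays side by side along its y axis. Floor 6 mm thick, walls and the dividing wall between the bays 6 mm thick, their tops 18 mm above the bench. Origin: centre of the underside. Its +y end is the robot's left end (turned less than 30 degrees).
- bay_left (a point): centre of the floor of the tray's left bay (on the robot's left, +y), 6 mm above the bench; the bay is 88 by 91 mm inside
- bay_right (a point): centre of the floor of the tray's right bay (on the robot's right, -y), otherwise the same
- block: fixed dark-wood doming block, 160 by 160 mm and 60 mm high, with one round hollow 90 mm across and 20 mm deep in the middle of its top. Origin: centre of the underside. Block and tray stand one to the left and one to the right of the robot's midline, either way round.
- block_hole0 (a point): centre of the mouth of the block's hollow, level with its top, 60 mm above the bench; z up
- jar: closed clear jar, 50 mm across, 60 mm tall; origin on its underside. A bystander, loose: leave alone.
- cup: copper cup, 68 mm across, 65 mm tall; origin on its underside. A bystander, loose: leave alone.
- bowl: brass bowl, 120 mm across, 40 mm tall; origin on its underside. A bystander, loose: leave alone.
- hammer: hammer lying down, 260 mm long; origin on its underside. A bystander, loose: leave alone.
- mallet: wooden mallet lying down, 235 mm long, head 90 mm wide and 60 mm high, its origin at the head and its handle along its -x. A bystander, loose: leave alone.
- screwdriver: screwdriver lying down, 200 mm long; origin on its underside. A bystander, loose: leave alone.
- spool: copper-coloured spool standing, 64 mm across, 45 mm tall; origin on its underside. A bystander, loose: leave alone.
There are look-alikes about, which are no part of the job. Leave any green or red look-alike of the finial_a alone.

How it is judged:
By the outcome, as a careful person would: the job done as asked, in the order asked, and still so for the second after the job is handed in, while the arm keeps its last pose, push and grip.
It also fails if it takes over 67 s, if anything falls off the work surface, if the arm or the gripper's body presses on something with over 40 N, if the wrist force passes 120 N, or if a joint passes its speed limit or range.

ROBOT

A 7-joint arm with a two-finger parallel gripper is mounted at the origin on the work surface. World frame = base frame: x ahead of the robot, y to its left, z up, the work surface at z = 0. Lengths are in m, angles in rad, forces in N, time in s.
With the tool pointing down it reaches from about 0.4 to 0.9 m from the base axis. Payload 5.5 kg.
Tool frame: the origin (TCP) lies at the very end of the fingers, on their centre line; the grasp point (between the pads) lies 19 mm behind it; z points along the fingers, y is the line along which they close (so a half turn about z gives the same grasp; the last joint's range is limited). The gripper opens to 85 mm and grips with 20 to 120 N. Pads are 22 mm wide; open, the fingers measure 114 mm over their backs; the gripper's body (76 mm by 85 mm) begins 54 mm behind the grasp point. The pads swing forward as they close: fully open they stand 13 mm farther back than shut.
Start: joints at [1.598, 0.501, -0.427, 1.55, 0.221, 1.138, -0.21], TCP at [0.152, -0.632, 0.231] pointing down, gripper open.
Joint ranges: [-2.88, 2.88], [-0.31, 2.03], [-1.54, 1.56], [0.2, 2.42], [-1.41, 4.55], [0.19, 2.02], [-2.57, 2.57]. Speed limits (rad/s): [2.57, 2.57, 3.14, 3.14, 3.14, 3.14, 3.14].

INTERFACE

Orientations are given as a unit quaternion [w, x, y, z].
In Python, from bench import * gives the robot as it stands. The module is installed in compiled form; this text tells all that it offers.
- The arm moves only by the tool play_rows, never from a script. Its argument "plan" is a list of rows, each a list of 3 entries, a list of its own where there are three numbers: the shift along the tool's x, y, z in cm, then the turn, a rotation vector about the tool's x, y, z in rad, then the closure, from -1 (fully open) to 1 (shut), so that 0 is half open. In form: [[[tx, ty, tz], [wx, wy, wz], gripper], ...]. A call has 1 to 10 rows; each row shifts and turns the commanded pose from where the row before left it, along the tool's axes as they then stand; what a row does not reach is not made up. A row lasts 1/12 s, in which the tool goes at most 41.7 mm and 7.16 degrees, less where a joint would pass 70% of its speed; a pose out of reach is approached as far as the arm can. A call with a gripper value outside its range is refused whole. The fingers move at their own pace and stop on an object; the grip force is fixed at half the most. Time passes only in rows, so rows that do not move let the fingers close. It gives the time, the measured TCP pose, the force, the opening and the grip force at its end, in the units of the state.
- get_obs(): the state, without advancing time (a new reading comes with each control period).
- camera(name): name is "side" or "top" or "wrist"; returns a dict with "frame" (384x512x3 uint8, red, green, blue), "mtx" (3x3 intrinsics, pixels), "T" (4x4, takes a point from camera to world coordinates); the wrist camera has in their place "tool_from_camera" (4x4, takes a point from camera to tool coordinates, whose origin is the TCP and whose axes are the flange's). Camera axes: x right, y up, looking along -z (the intrinsics and any distortion apply to the point x, -y, -z); pixel columns grow to the right and rows downward; lengths in m; the calibration is good to about 2 mm. The wrist camera is an equidistant fisheye: a pixel r from the principal point sees the ray r / f radians off the axis. A picture is of the moment at which its call begins: read the wrist's pose just before it. There is no depth.
- sign_off(): hands the job in; it is judged then, once.
The state is a dict: "clock": time; "joint_positions": joint angles; "qd": joint speeds; "joint_torque": joint torques, N m; "position": TCP position; "orientation": TCP orientation; "ft_force": force on the tool from outside, world axes, zero at the start; "torque": the same for the moment, N m; "grip_width": opening from 0.0 (shut) to 1.0 (fully open); "finger_force": force on a finger pad.
Only numpy, scipy, OpenCV 4.12 (cv2) and the standard library are available. Lean on these libraries where they do the work, as an engineer would, in place of code of your own. Each camera call takes 0.05 s, during which the arm holds its last target. There are 200 camera calls.

## Working session

There is one attempt and no reset: what is moved stays moved. The work goes in short steps, Python scripts to look and compute and a tool call to move; the robot and the scene stay as the last step left them, time stands still between calls to the robot, and variables do not carry over. Pictures are saved under pics/ and viewed, at most 10 in all, crops included, and the job is handed in when it is done.

Besides the shell and the picture viewer there is one more tool, called after "Request:" by a JSON object that holds its "name" and its "arguments". play_rows: Moves the arm, as the interface text tells. Its arguments: {"type":"object","properties":{"plan":{"type":"array","items":{"type":"array"}}},"required":["plan"]}

```bash
mkdir -p pics; python3 - <<'E'
from bench import *
import cv2,numpy as np
o=get_obs(); print({k:np.round(v,3).tolist() for k,v in o.items()})
for n in("top","side"):
    c=camera(n); cv2.imwrite(f"pics/{n}0.png",cv2.resize(c["frame"][:,:,::-1],(800,600),interpolation=cv2.INTER_CUBIC)); print(n,c["mtx"].tolist(),np.round(c["T"],4).tolist(),[k for k in c])
E
```

```text
{'clock': 0.0, 'joint_positions': [1.598, 0.502, -0.427, 1.551, 0.221, 1.138, -0.21], 'qd': [0.0, 0.002, -0.001, 0.001, -0.0, -0.0, 0.0], 'joint_torque': [0.0, -56.953, -5.816, -28.094, 0.011, 0.012, 0.0], 'position': [0.152, -0.631, 0.23], 'orientation': [-0.001, 0.993, 0.118, -0.0], 'ft_force': [-0.251, 0.214, -0.237], 'torque': [0.03, -0.04, 0.042], 'finger_force': 0.0, 'grip_width': 0.997}
top [[477.7764524576047, 0.0, 256.3859436980961], [0.0, 477.7764524576047, 201.42396004213398], [0.0, 0.0, 1.0]] [[-0.0121, 0.9875, -0.1571, 0.3349], [-0.9998, -0.0147, -0.0151, -0.0116], [-0.0173, 0.1568, 0.9875, 1.3784], [0.0, 0.0, 0.0, 1.0]] ['frame', 'mtx', 'T']
side [[486.8173256263521, 0.0, 253.4290135960805], [0.0, 486.8173256263521, 197.3203134820205], [0.0, 0.0, 1.0]] [[-0.7228, 0.3745, -0.5808, -0.2769], [-0.6911, -0.3884, 0.6095, 0.8806], [0.0026, 0.842, 0.5395, 0.8621], [0.0, 0.0, 0.0, 1.0]] ['frame', 'mtx', 'T']
```

View pics/top0.png

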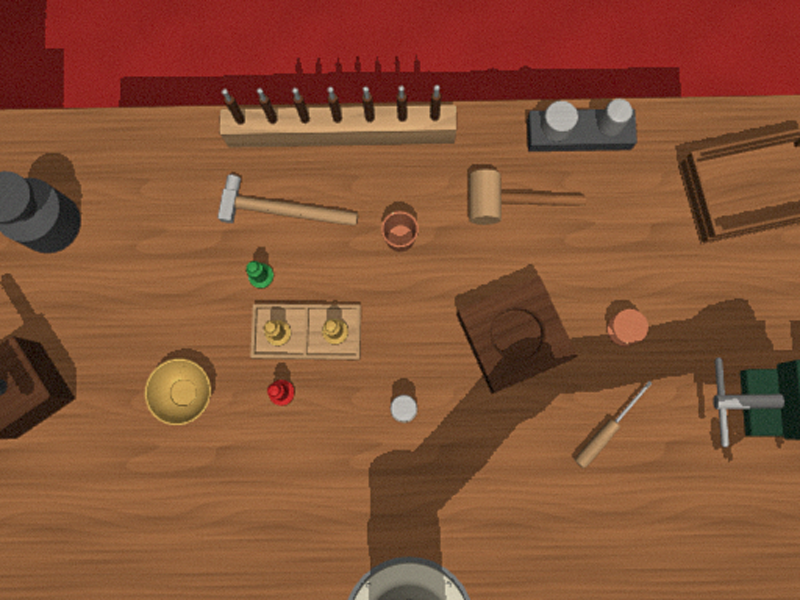

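View pics/side0.png

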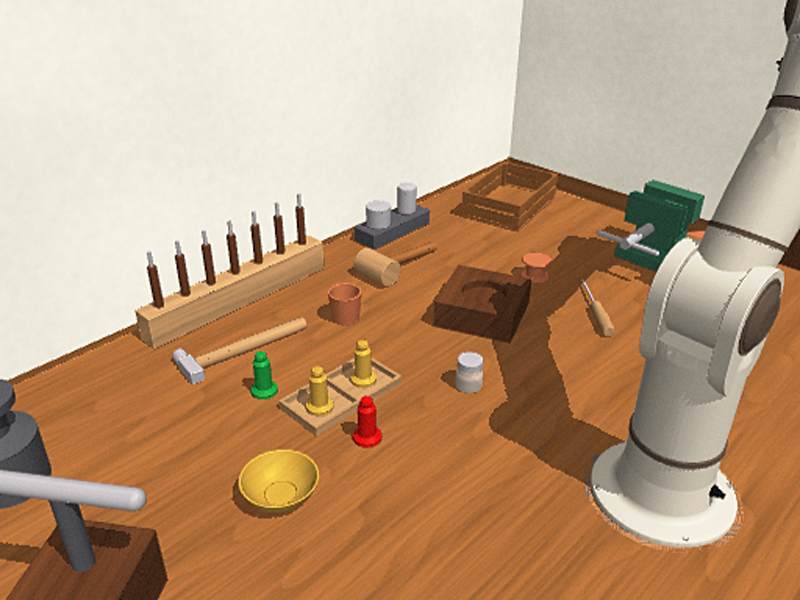

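The top view (800x600) shows the tray at (305,330). The brass finials stand at (277,332), left bay, and (335,330), right bay. Possible mix-ups are the green look-alike at (260,273), the red one at (281,391) and the brass bowl at (178,391), none of which are in the tray. The hollow of the block is at (517,333) and the jar is at (403,408). The side view shows the finials at (318,390) and (362,363). I choose the two brass ones in the tray.

```bash
cat > h.py <<'E'
from bench import *
import cv2,numpy as np
def ray(c,u,v):
    K=c["mtx"];d=np.array([(u-K[0,2])/K[0,0],-(v-K[1,2])/K[1,1],-1.]);return c["T"][:3,3],c["T"][:3,:3]@d
def onz(c,u,v,z):
    o,d=ray(c,u,v);return (o+d*(z-o[2])/d[2])[:2]
def blobs(f,lo,hi,amin=40):
    h=cv2.cvtColor(f,cv2.COLOR_RGB2HSV);m=cv2.inRange(h,lo,hi)
    n,l,s,c=cv2.connectedComponentsWithStats(m);return [(s[i],c[i],l==i) for i in range(1,n) if s[i][4]>=amin]
E
python3 - <<'E'
from h import *
t=camera("top");s=camera("side")
cv2.imwrite("pics/crop.png",np.hstack([cv2.resize(t["frame"][160:275,145:245,::-1],(400,460),interpolation=cv2.INTER_CUBIC),cv2.resize(s["frame"][210:325,155:255,::-1],(400,460),interpolation=cv2.INTER_CUBIC)]))
for n,c in(("t",t),("s",s)):
    f=c["frame"]
    for p in ([(172,211),(178,213),(215,211)] if n=="t" else [(203,250),(232,230)]): print(n,p,cv2.cvtColor(f[p[1]:p[1]+1,p[0]:p[0]+1],cv2.COLOR_RGB2HSV)[0,0])
    for S,C,_ in blobs(f,(20,140,90),(32,255,255)): print(n,S,C.round(1))
E
```

```text
t (172, 211) [ 20 145 214]
t (178, 213) [ 20 157 107]
t (215, 211) [ 19 149 199]
t [169 205  17  16 115] [177.1 212.5]
t [207 204  16  12  66] [212.9 209.2]
t [ 94 230  28  19 181] [107.3 239.6]
t [ 93 231  42  41 489] [115.4 254.2]
s (203, 250) [ 20 181 176]
s (232, 230) [ 20 178 179]
s [225 218  16  30 300] [232.  234.3]
s [196 235  17  31 329] [203.6 251.9]
s [ 153  288   51   40 1499] [177.8 306.7]
```

View pics/crop.png

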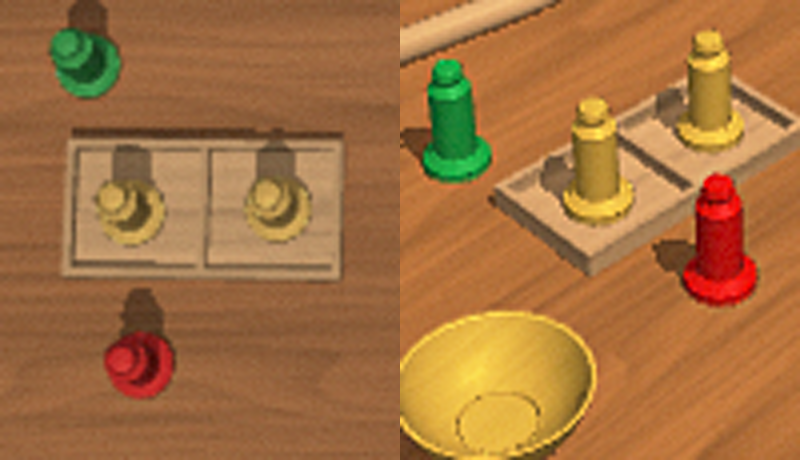

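The crop confirms the choice: two brass finials standing upright, one in each bay, with the green one behind the tray and the red one in front of it. Next I measure positions.

```bash
python3 - <<'E'
from h import *
t=camera("top");s=camera("side")
def big(c,roi,lo):
    x0,y0,x1,y1=roi;f=c["frame"][y0:y1,x0:x1];m=cv2.inRange(cv2.cvtColor(f,cv2.COLOR_RGB2HSV),lo,(34,255,255))
    m=cv2.morphologyEx(m,cv2.MORPH_CLOSE,np.ones((5,5),np.uint8))
    k=max(cv2.findContours(m,cv2.RETR_EXTERNAL,cv2.CHAIN_APPROX_NONE)[0],key=cv2.contourArea)
    return (k[:,0,:]+[x0,y0]).astype(np.float32)
def cen(k):
    M=cv2.moments(k.reshape(-1,1,2));return M["m10"]/M["m00"],M["m01"]/M["m00"]
for nm,rt,rs in(("L",(164,200,192,225),(190,232,216,268)),("R",(202,200,228,225),(220,215,246,250))):
    kt=big(t,rt,(17,125,60));ks=big(s,rs,(18,140,80))
    ct,cs=cen(kt),cen(ks)
    o1,d1=ray(t,*ct);o2,d2=ray(s,*cs)
    ab=np.linalg.solve(np.c_[d1[:2],-d2[:2]],(o2-o1)[:2]);p=(o1+ab[0]*d1)[:2]
    print(nm,"bb",cv2.boundingRect(kt),cv2.boundingRect(ks),ct,"axis xy",p.round(4), "z",(o1+ab[0]*d1)[2].round(3),(o2+ab[1]*d2)[2].round(3))
    # foot from side: lowest pixel columns / knob top
    bot=ks[ks[:,1]>=ks[:,1].max()-10]; w0,w1=bot[:,0].min(),bot[:,0].max()
    wr=bot[np.abs(bot[:,0]-w0)<1][:,1].mean(),bot[np.abs(bot[:,0]-w1)<1][:,1].mean()
    print("  side foot",onz(s,(w0+w1)/2+.0,np.mean(wr),.012).round(4),wr)
    # top foot: rays of lower-right extremes, foot radius 24
    q=np.array([onz(t,u,v,.014) for u,v in kt]); print("  top foot extremes x min/ y min",q.min(0).round(4),"-> centre",(q.min(0)+.024).round(4))
f=t["frame"];h=cv2.cvtColor(f,cv2.COLOR_RGB2HSV)
print("tray px",h[205,198],h[230,198],"bench",h[240,198])
# hand-read corners from crop (4x, origin 145,160)
cr=[(68,140),(342,136),(340,278),(62,275)]
P=np.array([onz(t,145+x/4,160+y/4,.018) for x,y in cr]);print("tray",P.round(4).tolist(),P.mean(0).round(4),np.linalg.norm(P-np.roll(P,-1,0),axis=1).round(3))
S=[(495,198),(None,None)]
b=[(456,297),(532,265),(577,356),(494,392)] 
B=np.array([onz(t,x*.64,y*.64,.06) for x,y in b]);print("block",B.round(4).tolist(),B.mean(0).round(4),np.linalg.norm(B-np.roll(B,-1,0),axis=1).round(3),"hole",onz(t,517*.64,333*.64,.06))
for n,x,y,z in(("red",281,391,.03),("green",260,273,.03),("jar",403,408,.06),("cup",400,229,.06)):print(n,onz(t,x*.64,y*.64,z).round(3))
cv2.imwrite("pics/block.png",cv2.resize(np.ascontiguousarray(f[160:260,280:380,::-1]),(600,600),interpolation=cv2.INTER_CUBIC))
E
```

```text
L bb (169, 205, 17, 16) (196, 232, 17, 36) (176.97006472491907, 212.2613268608414) axis xy [0.521  0.2357] z 0.033 0.035
  side foot [0.5202 0.2367] (np.float32(259.0), np.float32(259.5))
  top foot extremes x min/ y min [0.501  0.2158] -> centre [0.525  0.2398]
R bb (206, 204, 17, 17) (224, 218, 17, 32) (213.94581280788177, 211.68637110016417) axis xy [0.521  0.1301] z 0.034 0.035
  side foot [0.5232 0.1285] (np.float32(241.0), np.float32(241.0))
  top foot extremes x min/ y min [0.4995 0.1089] -> centre [0.5235 0.1329]
tray px [ 15 115 188] [ 13 157 148] bench [ 14 151 140]
tray [[0.5742, 0.2827], [0.5741, 0.0839], [0.4711, 0.0857], [0.476, 0.2852]] [0.5239 0.1844] [0.199 0.103 0.2   0.098]
block [[0.5753, -0.0911], [0.6318, -0.2293], [0.4662, -0.3019], [0.4048, -0.1537]] [ 0.5195 -0.194 ] [0.149 0.181 0.16  0.182] hole [ 0.50864384 -0.19778291]
red [0.413 0.227]
green [0.631 0.268]
jar [0.379 0.006]
cup [0.703 0.008]
```

View pics/block.png

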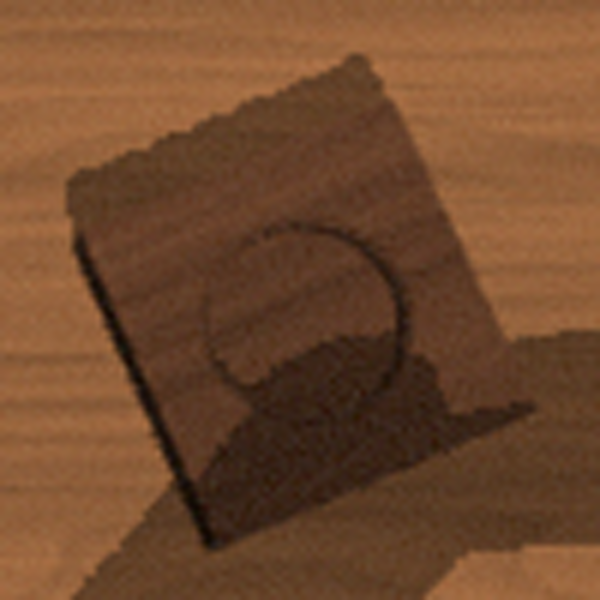

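The block crop shows the rim of the hollow from about x=206 to 408 and from y=222 to about 424, so its centre is near (307,323). That is frame pixel (330.8,213.4), or world (0.509,-0.198). I'll square the tool, raise it and swing toward the tray.

Request:
{"name": "play_rows", "arguments": {"plan": [[[0,0,-2],[0,0,0.079],-1],[[0,0,-2],[0,0,0.079],-1],[[0,0,-2],[0,0,0.079],-1],[[3,-2.3,0],[0,0,0],-1],[[3,-2.3,0],[0,0,0],-1],[[3,-2.3,0],[0,0,0],-1],[[3,-2.3,0],[0,0,0],-1],[[3,-2.3,0],[0,0,0],-1],[[3,-2.3,0],[0,0,0],-1],[[3,-2.3,0],[0,0,0],-1]]}}

```text
clock: 1.13
position: [0.3632, -0.47, 0.2915]
orientation: [0.0, 1.0, -0.001, 0.0]
ft_force: [0.3, -0.0, 0.5]
grip_width: 0.999
finger_force: 0.0
```

Request:
{"name": "play_rows", "arguments": {"plan": [[[1.4,-3.8,0],[0,0,0],-1],[[1.4,-3.8,0],[0,0,0],-1],[[1.4,-3.8,0],[0,0,0],-1],[[1.4,-3.8,0],[0,0,0],-1],[[1.4,-3.8,0],[0,0,0],-1],[[1.4,-3.8,0],[0,0,0],-1],[[0,0,0],[0,0,0],-1],[[0,0,0],[0,0,0],-1],[[0,0,0],[0,0,0],-1]]}}

```text
clock: 1.88
position: [0.4462, -0.2438, 0.2914]
orientation: [0.0, 1.0, -0.0, -0.0]
ft_force: [-0.5, -0.7, -0.6]
grip_width: 0.999
finger_force: 0.0
```

```bash
cat >> h.py <<'E'
from scipy.spatial.transform import Rotation as Ro
def wcam():
    o=get_obs();c=camera("wrist");w,x,y,z=o["orientation"];T=np.eye(4);T[:3,:3]=Ro.from_quat([x,y,z,w]).as_matrix();T[:3,3]=o["position"]
    c["T"]=T@c["tool_from_camera"];return c
def wray(c,u,v):
    K=c["mtx"];a=np.array([(u-K[0,2])/K[0,0],(v-K[1,2])/K[1,1]]);r=np.linalg.norm(a)
    s=np.sin(r)/r if r>1e-9 else 1;return c["T"][:3,3],c["T"][:3,:3]@np.array([a[0]*s,-a[1]*s,-np.cos(r)])
def wonz(c,u,v,z):
    o,d=wray(c,u,v);return (o+d*(z-o[2])/d[2])[:2]
def wproj(c,p):
    q=np.linalg.inv(c["T"])@np.r_[p,1];q=q[:3]*[1,-1,-1];K=c["mtx"];r=np.hypot(q[0],q[1]);th=np.arctan2(r,q[2])
    return K[0,2]+K[0,0]*th*q[0]/r,K[1,2]+K[1,1]*th*q[1]/r
E
python3 - <<'E'
from h import *
c=wcam();print(c["mtx"].tolist(),c["tool_from_camera"].round(3).tolist(),wproj(c,[.5086,-.198,.06]))
cv2.imwrite("pics/w1.png",cv2.resize(c["frame"][:,:,::-1],(800,600),interpolation=cv2.INTER_CUBIC))
E
```

```text
[[297.3186396354542, 0.0, 254.96939258295293], [0.0, 297.3186396354542, 193.43561396696526], [0.0, 0.0, 1.0]] [[0.0, 0.949, 0.316, 0.083], [1.0, -0.0, -0.0, 0.001], [-0.0, 0.316, -0.949, -0.142], [0.0, 0.0, 0.0, 1.0]] (np.float64(217.09772398353323), np.float64(114.32492289522304))
```

View pics/w1.png

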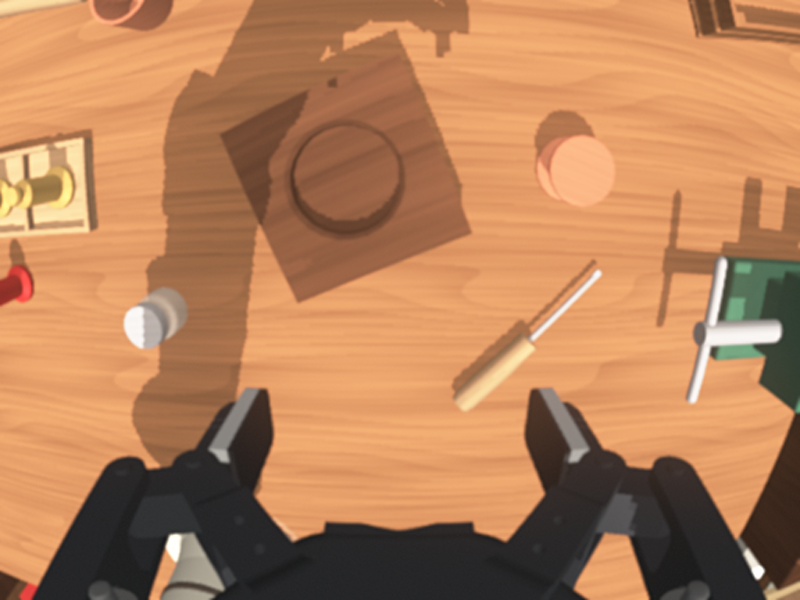

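Request:
{"name": "play_rows", "arguments": {"plan": [[[0.8,-3.7,0],[0,0,0],-1],[[0.8,-3.7,0],[0,0,0],-1],[[0.8,-3.7,0],[0,0,0],-1],[[0.8,-3.7,0],[0,0,0],-1],[[0.8,-3.7,0],[0,0,0],-1],[[0.8,-3.7,0],[0,0,0],-1],[[0.8,-3.7,0],[0,0,0],-1],[[0.8,-3.7,0],[0,0,0],-1],[[0.8,-3.7,0],[0,0,0],-1],[[0,0,0],[0,0,0],-1]]}}

```text
clock: 2.77
position: [0.5194, 0.097, 0.2919]
orientation: [-0.003, 1.0, 0.003, 0.001]
ft_force: [-0.6, 1.0, 0.1]
grip_width: 0.998
finger_force: 0.0
```

The wrist view at (0.446,-0.244) shows the hollow spanning x 290–405 and y 121–237, so its centre is at (347.5,179). The tray is at the left, and the jar at (155,318) is clear of the path.

Request:
{"name": "play_rows", "arguments": {"plan": [[[0,-3.5,0],[0,0,0],-1],[[0,-3.5,0],[0,0,0],-1],[[0,-3.5,0],[0,0,0],-1],[[0,-3.4,0],[0,0,0],-1],[[0,0,2.5],[0,0,0],-1],[[0,0,2.5],[0,0,0],-1],[[0,0,2.5],[0,0,0],-1],[[0,0,2.5],[0,0,0],-1],[[0,0,0],[0,0,0],-1],[[0,0,0],[0,0,0],-1]]}}

```text
clock: 3.6
position: [0.5188, 0.2265, 0.1901]
orientation: [0.001, 1.0, -0.002, -0.002]
ft_force: [-0.6, 0.3, 0.5]
grip_width: 1.003
finger_force: 0.0
```

```bash
python3 - <<'E'
from h import *
c=wcam();np.save("pics/w2.npy",c["frame"]);print(np.round(get_obs()["position"],4))
im=cv2.resize(c["frame"][:,:,::-1],(800,600),interpolation=cv2.INTER_CUBIC)
for p in([.521,.2357,.091],[.521,.2357,.006],[.521,.1301,.091],[.521,.1301,.006]):
    u,v=wproj(c,p);print(p,round(u,1),round(v,1));cv2.circle(im,(int(u*1.5625),int(v*1.5625)),3,(255,0,0),-1)
cv2.imwrite("pics/w2.png",im)
E
```

```text
[0.5197 0.2275 0.1917]
[0.521, 0.2357, 0.091] 242.6 193.4
[0.521, 0.2357, 0.006] 245.5 169.3
[0.521, 0.1301, 0.091] 361.6 193.0
[0.521, 0.1301, 0.006] 337.1 169.6
```

View pics/w2.png

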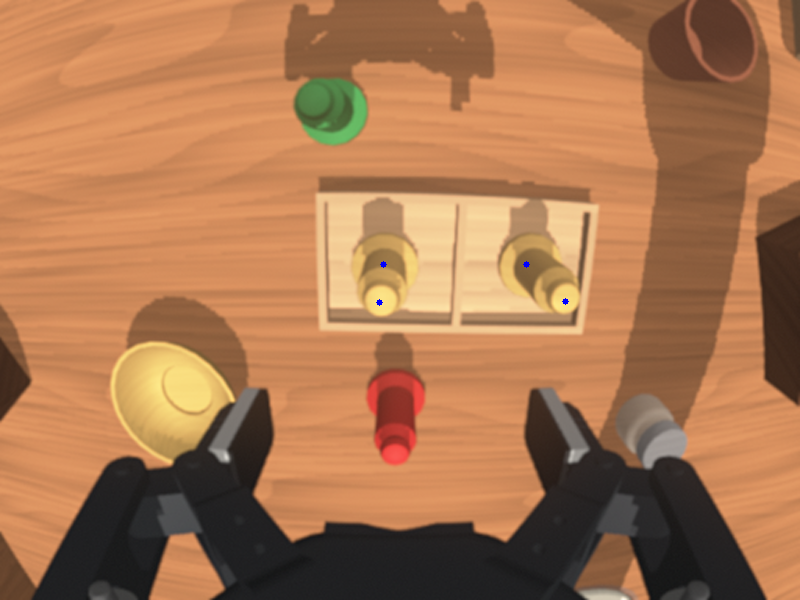

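The wrist view shows the left finial with foot (385,265) and knob (380,300), and the right one with foot (528,265) and knob (566,297). My projected axes match these within a couple of pixels, so the positions are good to about 1 mm. Next I descend over the left one, after taking a force baseline.

```bash
cat >> h.py <<'E'
def weigh(n=12):
    F=[]
    for _ in range(n): camera("wrist");o=get_obs();F.append(np.r_[o["ft_force"],o["joint_torque"][1],o["joint_torque"][3]])
    F=np.array(F);print("F mean",F.mean(0).round(3),"sem",(F.std(0)/n**.5).round(3),"pos",np.round(o["position"],4),o["clock"],o["grip_width"])
E
python3 -c "
from h import *
weigh()"
```

```text
F mean [ 8.3000e-02 -2.4100e-01 -4.4000e-02 -4.6079e+01 -2.5115e+01] sem [0.132 0.156 0.133 0.123 0.077] pos [0.5189 0.2286 0.1915] 4.25 1.0021186299277145
```

Request:
{"name": "play_rows", "arguments": {"plan": [[[0,-0.8,2.5],[0,0,0],-1],[[0,0,2.5],[0,0,0],-1],[[0,0,2.5],[0,0,0],-1],[[0,0,2.2],[0,0,0],-1],[[0,0,2],[0,0,0],-1],[[0,0,1.5],[0,0,0],-1],[[0,0,1],[0,0,0],-1],[[0,0,1],[0,0,0],-1],[[0,0,1],[0,0,0],-1],[[0,0,0],[0,0,0],-1]]}}

```text
clock: 5.08
position: [0.5181, 0.2361, 0.0278]
orientation: [0.0, 1.0, -0.001, -0.001]
ft_force: [-0.1, 0.2, -0.5]
grip_width: 0.999
finger_force: 0.0
```

Request:
{"name": "play_rows", "arguments": {"plan": [[[0.2,0,-0.4],[0,0,0],-0.5],[[0,0,0],[0,0,0],0],[[0,0,0],[0,0,0],0.2],[[0,0,0],[0,0,0],1],[[0,0,0],[0,0,0],1],[[0,0,0],[0,0,0],1],[[0,0,0],[0,0,0],1],[[0,0,0],[0,0,0],1],[[0,0,0],[0,0,0],1],[[0,0,0],[0,0,0],1]]}}

```text
clock: 5.92
position: [0.5216, 0.2367, 0.0342]
orientation: [-0.0, 1.0, -0.001, 0.001]
ft_force: [-1.3, -1.4, 5.8]
grip_width: 0.33
finger_force: 59.3
```

Request:
{"name": "play_rows", "arguments": {"plan": [[[0,0,-0.5],[0,0,0],1],[[0,0,-1],[0,0,0],1],[[0,0,-1.5],[0,0,0],1],[[0,0,-1.5],[0,0,0],1],[[0,0,-1.5],[0,0,0],1],[[0,0,-1],[0,0,0],1],[[0,0,-0.5],[0,0,0],1],[[0,0,0],[0,0,0],1],[[0,0,0],[0,0,0],1],[[0,0,0],[0,0,0],1]]}}

```text
clock: 6.75
position: [0.5205, 0.2361, 0.1077]
orientation: [0.0, 1.0, -0.001, -0.0]
ft_force: [0.4, -0.7, -2.0]
grip_width: 0.336
finger_force: 59.3
```

```bash
python3 - <<'E'
from h import *
weigh(20)
c=camera("side");np.save("pics/s3.npy",c["frame"])
c=camera("side")["frame"][170:300,150:280,::-1]
cv2.imwrite("pics/s3.png",cv2.resize(np.ascontiguousarray(c),(520,520),interpolation=cv2.INTER_CUBIC))
E
```

```text
F mean [  0.081   0.107  -1.676 -51.809 -22.471] sem [0.123 0.131 0.143 0.031 0.011] pos [0.5209 0.2365 0.1083] 7.75 0.3349876162035816
```

View pics/s3.png

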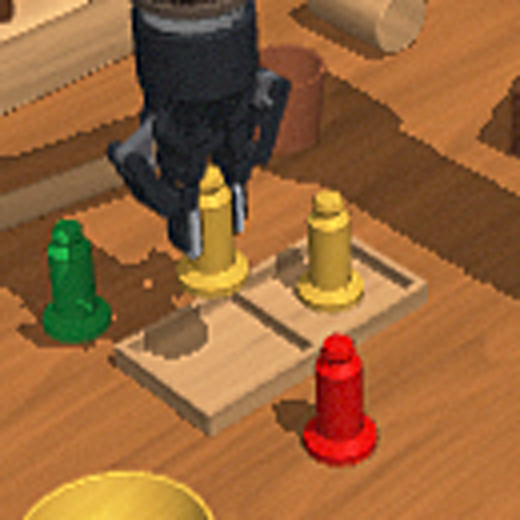

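The left finial is lifted upright and clear of the tray, at (212,235) in the crop. It weighs about 1.6 N, or roughly 170 g. I'll set it back.

Request:
{"name": "play_rows", "arguments": {"plan": [[[0,0,1],[0,0,0],1],[[0,0,1.5],[0,0,0],1],[[0,0,1.5],[0,0,0],1],[[0,0,1.3],[0,0,0],1],[[0,0,1],[0,0,0],1],[[0,0,0.6],[0,0,0],1],[[0,0,0.4],[0,0,0],1],[[0,0,0.2],[0,0,0],1],[[0,0,0],[0,0,0],1],[[0,0,0],[0,0,0],1]]}}

```text
clock: 8.68
position: [0.5208, 0.2367, 0.0343]
orientation: [0.0, 1.0, -0.0, 0.0]
ft_force: [-4.0, -1.6, 4.2]
grip_width: 0.334
finger_force: 59.8
```

Upward contact force of about 6 N, so it stands on the floor. I'll release and rise.

Request:
{"name": "play_rows", "arguments": {"plan": [[[0,0,0],[0,0,0],0.2],[[0,0,0],[0,0,0],0],[[0,0,0],[0,0,0],-0.3],[[0,0,0],[0,0,0],-0.6],[[0,0,0],[0,0,0],-0.6],[[0,0,-1],[0,0,0],-0.6],[[0,0,-2],[0,0,0],-0.6],[[0,0,-2.5],[0,0,0],-0.6],[[0,0,-2.5],[0,0,0],-0.6],[[0,0,-2.5],[0,0,0],-0.6]]}}

```text
clock: 9.52
position: [0.5207, 0.2367, 0.14]
orientation: [-0.0, 1.0, -0.0, -0.0]
ft_force: [0.2, -0.6, 0.3]
grip_width: 0.796
finger_force: 0.0
```

Request:
{"name": "play_rows", "arguments": {"plan": [[[0,0,-1],[0,0,0],-0.8],[[0,2.6,0],[0,0,0],-1],[[0,2.7,0],[0,0,0],-1],[[0,2.6,0],[0,0,0],-1],[[0,2.7,0],[0,0,0],-1],[[0,0,0],[0,0,0],-1],[[0,0,0],[0,0,0],-1],[[0,0,0],[0,0,0],-1]]}}

```text
clock: 10.18
position: [0.5208, 0.1311, 0.1485]
orientation: [-0.0, 1.0, -0.001, 0.0]
ft_force: [0.3, 1.3, -0.7]
grip_width: 1.0
finger_force: 0.0
```

```bash
python3 - <<'E'
from h import *
weigh(10)
c=wcam();im=cv2.resize(c["frame"][:,:,::-1],(800,600),interpolation=cv2.INTER_CUBIC)
for p in([.521,.2357,.091],[.521,.2357,.006],[.521,.1301,.091],[.521,.1301,.006]):
    u,v=wproj(c,p);print(p,round(u*1.5625,1),round(v*1.5625,1));cv2.circle(im,(int(u*1.5625),int(v*1.5625)),3,(255,0,0),-1)
cv2.imwrite("pics/w4.png",im)
E
```

```text
F mean [ -0.125  -0.075   0.375 -45.023 -23.298] sem [0.16  0.207 0.17  0.008 0.01 ] pos [0.5208 0.1309 0.1483] 10.6833 0.9969655461827789
[0.521, 0.2357, 0.091] 185.6 333.0
[0.521, 0.2357, 0.006] 238.4 284.8
[0.521, 0.1301, 0.091] 397.5 335.2
[0.521, 0.1301, 0.006] 397.8 284.0
```

View pics/w4.png

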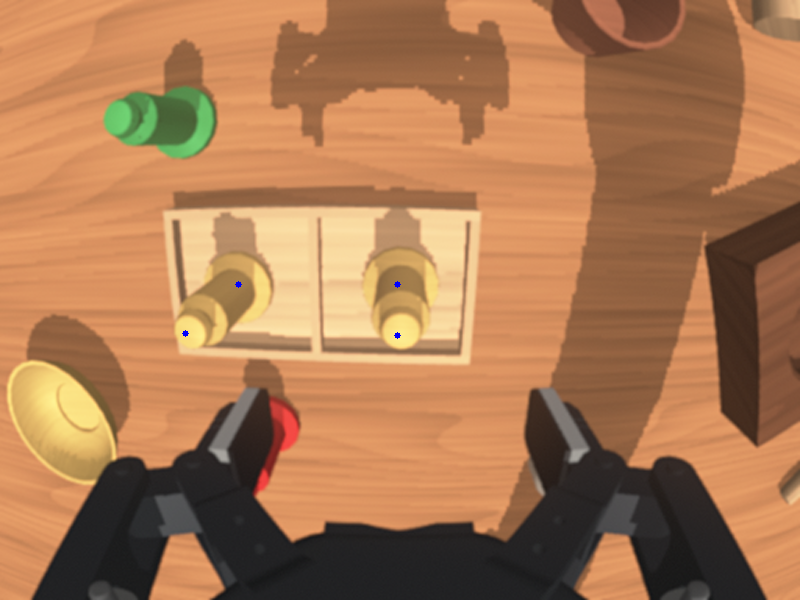

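The left finial stands upright again in its bay, with foot (238,285) and knob (191,328). The right one has foot (400,280) and knob (401,330), about 2 mm to the right of the tool axis. I descend on it with that small shift.

Request:
{"name": "play_rows", "arguments": {"plan": [[[0,0.2,2],[0,0,0],-1],[[0,0,2.5],[0,0,0],-1],[[0,0,2.5],[0,0,0],-1],[[0,0,2],[0,0,0],-1],[[0,0,1.5],[0,0,0],-1],[[0,0,1],[0,0,0],-1],[[0,0,0],[0,0,0],-0.5],[[0,0,0],[0,0,0],0],[[0,0,0],[0,0,0],0.2],[[0,0,0],[0,0,0],1]]}}

```text
clock: 11.57
position: [0.5218, 0.1289, 0.0345]
orientation: [-0.0, 1.0, -0.001, 0.001]
ft_force: [0.4, -0.8, -0.3]
grip_width: 0.452
finger_force: 0.0
```

Request:
{"name": "play_rows", "arguments": {"plan": [[[0,0,0],[0,0,0],1],[[0,0,0],[0,0,0],1],[[0,0,0],[0,0,0],1],[[0,0,0],[0,0,0],1],[[0,0,0],[0,0,0],1]]}}

```text
clock: 11.98
position: [0.5219, 0.129, 0.0347]
orientation: [-0.0, 1.0, -0.001, 0.001]
ft_force: [-0.5, -0.2, 5.9]
grip_width: 0.337
finger_force: 59.7
```

Request:
{"name": "play_rows", "arguments": {"plan": [[[0,0,-0.5],[0,0,0],1],[[0,0,-1],[0,0,0],1],[[0,0,-1.5],[0,0,0],1],[[0,0,-1.5],[0,0,0],1],[[0,0,-1.5],[0,0,0],1],[[0,0,-1],[0,0,0],1],[[0,0,-0.5],[0,0,0],1],[[0,0,0],[0,0,0],1],[[0,0,0],[0,0,0],1],[[0,0,0],[0,0,0],1]]}}

```text
clock: 12.82
position: [0.5201, 0.1282, 0.1076]
orientation: [0.0, 1.0, -0.001, -0.001]
ft_force: [0.4, -0.5, -4.7]
grip_width: 0.333
finger_force: 59.6
```

```bash
python3 -c "
from h import *
weigh(20)"
```

```text
F mean [ 2.8000e-02 -4.3000e-02 -4.0300e+00 -4.9048e+01 -2.2769e+01] sem [0.092 0.103 0.132 0.026 0.01 ] pos [0.5208 0.1285 0.1083] 13.8167 0.32905434408832207
```

The right finial weighs about 4.1 N (roughly 420 g) against 1.6 N for the left, so the right one is the heavier. I carry it toward the block.

Request:
{"name": "play_rows", "arguments": {"plan": [[[0,0,-1.5],[0,0,0],1],[[0,1,-1.5],[0,0,0],1],[[0,2,0],[0,0,0],1],[[0,3,0],[0,0,0],1],[[0,3,0],[0,0,0],1],[[0,3,0],[0,0,0],1],[[0,3,0],[0,0,0],1],[[0,3,0],[0,0,0],1],[[0,2,0],[0,0,0],1],[[0,1,0],[0,0,0],1]]}}

```text
clock: 14.65
position: [0.5201, -0.0857, 0.1381]
orientation: [0.001, 1.0, -0.003, -0.0]
ft_force: [-0.5, -0.8, -5.4]
grip_width: 0.33
finger_force: 60.1
```

Request:
{"name": "play_rows", "arguments": {"plan": [[[0,0,0],[0,0,0],1],[[0,0,0],[0,0,0],1],[[0,0,0],[0,0,0],1]]}}

```text
clock: 14.9
position: [0.5207, -0.0792, 0.1385]
orientation: [-0.001, 1.0, 0.001, 0.0]
ft_force: [-0.4, 0.1, -4.1]
grip_width: 0.333
finger_force: 60.1
```

```bash
python3 - <<'E'
from h import *
o=get_obs();print(o["position"])
c=wcam();t=camera("top");a=np.ascontiguousarray(c["frame"][:,:,::-1]);print(wproj(c,[.509,-.198,.06]))
np.savez("pics/f.npz",w=c["frame"],t=t["frame"],wT=c["T"],tT=t["T"],wm=c["mtx"],tm=t["mtx"])
u,v=map(int,wproj(c,[.509,-.2,.06]));x0=max(0,min(u-70,512-140));y0=max(0,min(v-70,384-140))
b=t["frame"][165:260,285:380,::-1]
cv2.imwrite("pics/hole.png",np.hstack([cv2.resize(a[y0:y0+140,x0:x0+140],(400,400),interpolation=cv2.INTER_CUBIC),cv2.resize(np.ascontiguousarray(b),(400,400),interpolation=cv2.INTER_CUBIC)]));print(x0,y0)
E
```

```text
[ 0.52067016 -0.07922627  0.13845606]
(np.float64(391.0518438190594), np.float64(216.67446544506996))
323 146
```

View pics/hole.png

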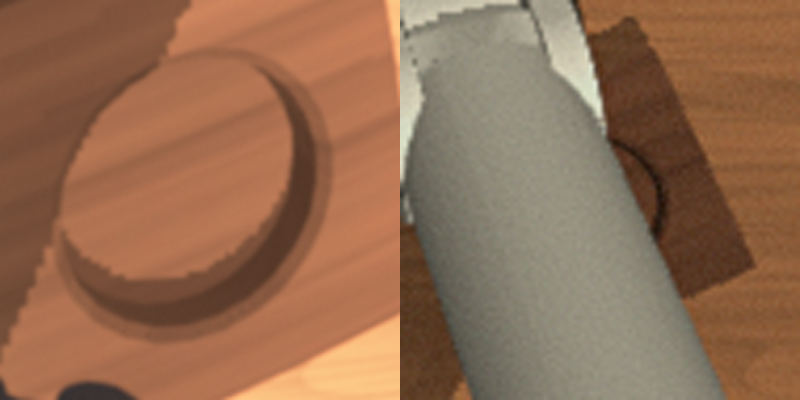

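The left half shows the hollow's rim in the wrist view: top (205,47), right (331,155), bottom (180,340), left (57,235). In the right half, the top view, the arm hides most of the block. I'll unproject rim points and fit a circle.

```bash
python3 - <<'E'
from h import *
from scipy.optimize import least_squares
d=np.load("pics/f.npz");c={"T":d["wT"],"mtx":d["wm"]}
def fit(P,n):
    P=np.array(P);r=least_squares(lambda q:np.hypot(*(P-q[:2]).T)-q[2],[.51,-.2,.045]);r2=least_squares(lambda q:np.hypot(*(P-q[:2]).T)-.045,[.51,-.2])
    print(n,r.x.round(4),(r.fun*1e3).round(1),r2.x.round(4))
pts=[(205,47),(280,75),(318,110),(331,155),(322,210),(285,270),(235,315),(180,340),(120,325),(75,285),(57,235),(62,180),(95,110),(150,62)]
fit([wonz(c,323+(x+.5)*.35-.5,146+(y+.5)*.35-.5,.06) for x,y in pts],"w now")
T=np.eye(4);T[:3,:3]=np.diag([1,-1,-1.]);T[:3,3]=[.4462,-.2438,.2914]
cc={"T":T@camera("wrist")["tool_from_camera"],"mtx":d["wm"]}
fit([wonz(cc,(x+.5)*.64-.5,(y+.5)*.64-.5,.06) for x,y in [(290,178),(405,178),(347,121),(347,237)]],"w1")
t={"T":d["tT"],"mtx":d["tm"]}
f=lambda x,y:onz(t,280+(x+.5)/6-.5,160+(y+.5)/6-.5,.06)
fit([f(*p) for p in[(206,320),(408,318),(300,222),(360,240),(395,275),(222,375),(250,405),(390,385),(250,235)]],"top")
E
```

```text
w now [ 0.5097 -0.1997  0.0473] [ 0.4 -2.1  0.5  1.3  0.3 -1.8 -0.5  2.4 -0.3 -0.7 -0.4 -0.5  0.4  1. ] [ 0.5098 -0.1997]
w1 [ 0.5081 -0.2035  0.0468] [-0.3 -0.3  0.3  0.3] [ 0.5081 -0.2035]
top [ 0.5083 -0.1973  0.047 ] [-0.5 -0.2  0.  -0.8 -0.1 -0.4  0.   0.7  1.1] [ 0.5088 -0.1973]
```

Request:
{"name": "play_rows", "arguments": {"plan": [[[-0.2,1,0],[0,0,0],1],[[-0.2,2,0],[0,0,0],1],[[-0.2,2.5,0],[0,0,0],1],[[-0.2,2.5,0],[0,0,0],1],[[-0.2,2,0],[0,0,0],1],[[-0.2,1.2,0],[0,0,0],1],[[0,0.8,0],[0,0,0],1],[[0,0,0],[0,0,0],1],[[0,0,0],[0,0,0],1],[[0,0,0],[0,0,0],1]]}}

```text
clock: 15.88
position: [0.5088, -0.1995, 0.1384]
orientation: [-0.001, 1.0, 0.001, 0.0]
ft_force: [0.1, 0.0, -4.7]
grip_width: 0.333
finger_force: 60.1
```

```bash
python3 - <<'E'
from h import *
weigh(8)
s=camera("side")["frame"][:,:,::-1];t=camera("top")["frame"][:,:,::-1]
cv2.imwrite("pics/fin.png",np.hstack([cv2.resize(np.ascontiguousarray(s[120:300,150:350]),(500,450),interpolation=cv2.INTER_CUBIC),cv2.resize(np.ascontiguousarray(t[150:300,130:230]),(300,450),interpolation=cv2.INTER_CUBIC)]))
E
```

```text
F mean [ 2.3300e-01 -2.8000e-02 -4.1280e+00 -4.8979e+01 -2.4570e+01] sem [0.183 0.172 0.149 0.019 0.012] pos [ 0.5085 -0.2011  0.1383] 16.2833 0.3341860808355385
```

View pics/fin.png

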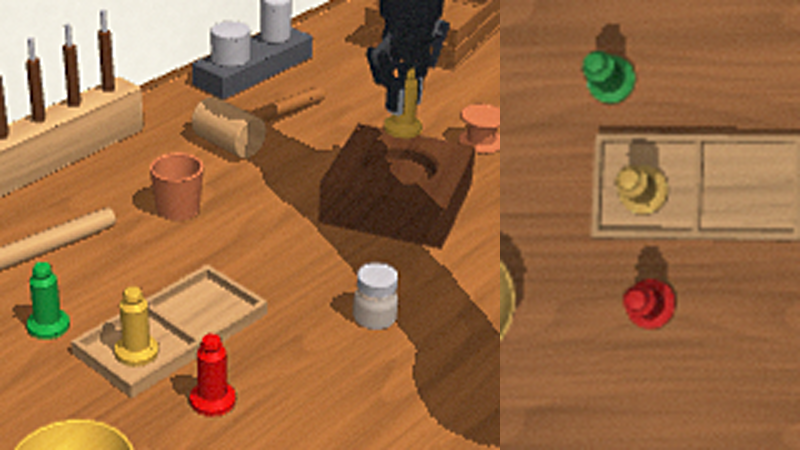

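The heavier finial hangs upright over the block at (403,110). The lighter one stands in the left bay at (133,330), and nothing else has moved. I'm handing in.

```bash
python3 -c "
from bench import *
print(sign_off())"
```

```text
the job is handed in; nothing more can be done
None
```

The job is handed in: the right finial was the heavier (about 420 g against 170 g) and is held upright and still about 5 cm above the centre of the block's hollow, with the lighter one standing in the left bay and no bystander touched.

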